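# Clear the sample chest and take off its combination padlock

### The arm

A 6-joint arm with a two-finger parallel gripper is mounted at the origin on a cart in front of the work surface, level with it; the furniture and walls round the work are solid. World frame = base frame: x ahead of the robot, y to its left, z up, the work surface at z = 0. Lengths are in m, angles in rad, forces in N, time in s.
With the tool pointing down it reaches from about 0.375 to 0.925 m from the base axis. Payload 5.7 kg.
Tool frame: the origin (TCP) lies between the finger pads; the fingertips stand 11 mm ahead of it and the grasp point (between the pads) lies 8 mm behind it; z points along the fingers, y is the line along which they close (so a half turn about z gives the same grasp; the last joint's range is limited). The gripper opens to 88 mm and grips with 3 to 60 N. Pads are 20 mm wide; open, the fingers measure 115 mm over their backs; the gripper's body (75 mm by 178 mm) begins 61 mm behind the grasp point.
Start: joints at [1.029, 0.359, 1.51, -0, 1.272, -0.115], TCP at [0.248, 0.546, 0.234] pointing down, gripper open.
Joint ranges: [-2.97, 2.97], [-1.01, 2.36], [0.21, 2.38], [-0.96, 4.11], [0.2, 2.71], [-2.98, 2.98]. Speed limits (rad/s): [2.39, 2.39, 3.14, 3.14, 3.14, 3.14].

### API

Orientations are given as a rotation vector (axis times angle).
In Python, from rig import r gives the robot as it stands. Calls block until the motion is done:
- r.goto(position, orientation): joint-space move of the TCP to a pose.
- r.move_l(position, rotation=None, feed=0.15, threshold=None): straight line of the TCP; rotation=None keeps the orientation; feed is the mean speed in m/s. With threshold (N) it stops when the force on the tool has changed by that much, and returns True; else False.
- r.move_joints(angles): joint-space move.
- r.set_gripper(opening, grasp_force=None): opening from 0.0 (shut) to 1.0 (fully open); grasp_force is the grip in N (None keeps the last); returns when the fingers have stopped.
- r.wait(seconds).
- r.inverse_kinematics(position, orientation): joint angles nearest the present ones, or None.
- r.observe(): the state.
- r.camera(name): name is "scene" or "top" or "wrist"; returns a dict with "pixels" (384x512x3 uint8, blue, green, red), "z_map" (384x512 float32, m along the optical axis (not along the pixel's ray), 0 where there is no reading), "camera_matrix" (3x3 intrinsics, pixels), "rvec" (rotation vector, rad) and "tvec" (3), from world to camera coordinates, as OpenCV has them. Camera axes: x right, y down, z forward; pixel columns grow to the right and rows downward; lengths in m; the calibration is good to about 2 mm. The wrist camera is an equidistant fisheye: a pixel r from the principal point sees the ray r / f radians off the axis. A picture is of the moment at which its call begins.
A pose or a line that the arm cannot do raises r.Unreachable and nothing moves.
- r.finish_job(): hands the job in; it is judged then, once.
The state is a dict: "t": time; "qpos": joint angles; "dq": joint speeds; "joint_efforts": joint torques, N m; "tcp_pos": TCP position; "tool_rot": TCP orientation; "force": force on the tool from outside, world axes, zero at the start; "moment": the same for the moment, N m; "width": opening from 0.0 (shut) to 1.0 (fully open); "grip_force": force on a finger pad.
Only numpy, scipy, OpenCV 4.12 (cv2) and the standard library are available. Lean on these libraries where they do the work, as an engineer would, in place of code of your own. Each camera call takes 0.05 s, during which the arm holds its last target. There are 200 camera calls.

### The job

The sample chest has to be opened for the next class. First clear its lid: take the jar that was left on it and stand it back in the gap in the row of jars on the low wooden shelf, upright, in line with its two neighbours and side by side between them. Then work the combination padlock on the hasp - dial anticlockwise all the way to its stop, then back clockwise to the click where the pointer meets the mark by the shackle -, pull the shackle fully open, lift the open lock off the staple and finish holding it up, still open, level and dial up, a hand's breadth above the chest; leave everything else where it stands.

Things in the scene. Friction and masses are not known exactly. Their poses are not given: they have to be found in the camera images.
- chest: grey steel sample chest, fixed, 240 mm deep (its x) by 300 mm wide (its y), flat top 90 mm up; origin under its centre on the table, x points away from the robot (yaw varies), y to the left. The front 85 mm of the top is a fixed deck with hasp and padlock, the rest is the lid. The lock lies on a 3 mm bed plate between two low side flanges (8 mm above the bed, 54 mm apart)
- padlock: brass padlock lying flat, dial up, 0.2 to 0.33 kg; body 50 (x) by 62 (y) by 30 mm (z), origin at the centre of its underside, axes as the chest's at the start. A shackle of 8 mm bar leaves its -y end: legs at x = -19 and +19 (the short one, in the staple), 16 mm up, bow 80 mm from the origin. Grip the body's sides across x, 10 to 28 mm up; pulled by its shackle, it rests against the staple
- dial (a joint): dial angle, rad, anticlockwise from above positive, about the upright axis at padlock y = +8 mm; 0 = pointer at the white index mark, towards the shackle; 1.40 = anticlockwise stop; starts at 0.3 to 0.75. Clicks every 0.35 (about 0.07 N m to pass). Turning up to the stop sets a hidden gate wheel; then back at 0 (within 0.1) the shackle is free. Without the first turn it stays locked
- dial_grip (a point): middle of the dial's black finger bar (34 mm long, 9 mm thick, 14 mm high, a white line on its pointer end), 43 mm above the padlock's underside; its own -y axis points along the bar to the pointer end. The bar stands on a dial plate 42 mm wide whose top is 7.5 mm below this point
- shackle (a joint): how far the shackle is drawn out of the padlock's body, m: 0 closed, 0.024 fully open; it slides along the padlock's -y with about 1.2 N of friction and stays where it is left. From about 0.016 the short leg is clear of the staple and the lock can be lifted straight up
- shackle_grip (a point): point midway between the two straight shackle legs (46 mm wide over them, straight for 10 mm either side of this point), 54 mm from the padlock's origin towards the bow when closed; moves with the shackle, 16 mm above the padlock's underside, 19 mm above the chest's top. Axes as the padlock's
- jar_shelf: low wooden shelf, fixed, board 110 mm (its x) by 320 mm (its y), board top 50 mm above the table; origin under its centre on the table, y along the board, x = 0 its middle line. A thin gallery rail along the back (x = +51 mm) and the ends rises 13 mm above the board. A rubber stopper stands at about y = 134 mm; two jars stand on the middle line with a gap for a third between them
- jar_1: screw-cap sample jar, 41 mm wide body (cap 44 mm), 64 mm high, origin at the centre of its underside; starts on the chest's lid
- jar_2: the jar at the +y side of the gap in the row on the shelf, on its middle line, same size and origin; 106 to 116 mm from jar_3, centre to centre
- jar_3: the jar at the -y side of the gap, same size and origin
- marker: board marker 137 mm long lying in front of the shelf; leave it alone
- beaker: glass beaker, 100 mm wide, 116 mm high, behind the shelf; leave it alone
- cylinder: measuring cylinder, 62 mm foot, 181 mm high, on the right; leave it alone
- glue_stick: glue stick, 26 mm wide, 94 mm high, standing right of the chest; leave it alone
- petri_dish: petri dish, 88 mm wide, 12 mm high, right of the chest; leave it alone
- staple (a point): centre of the hasp's staple, a fixed hoop of 5 mm steel bar standing on the chest's deck, 30 mm high, with a 12 mm wide opening that looks along the chest's y; the padlock's short shackle leg passes through it. Its axes are the chest's
- stopper: rubber stopper, 31 mm wide, 26 mm high, on the +y end of the shelf; leave it alone

How it is judged:
By the outcome, as a careful person would: the job done as asked, in the order asked, and still so for the second after the job is handed in, while the arm keeps its last pose, push and grip.
It also fails if it takes over 72 s, if anything falls off the work surface, if the arm or the gripper's body presses on something with over 40 N, if the wrist force passes 120 N, or if a joint passes its speed limit or range.

## Working session

There is one attempt and no reset: what is moved stays moved. The work goes in short steps, each a Python script; the robot and the scene stay as the last script left them, time stands still between calls to the robot, and variables do not carry over. Pictures are saved under pics/ and viewed, at most 10 in all, crops included, and the job is handed in when it is done.

```bash
ls; mkdir -p pics; cat > h.py <<'E'
import numpy as np, cv2
from rig import r
from scipy.spatial.transform import Rotation as R
def cloud(c):
    K=np.array(c["camera_matrix"]); z=c["z_map"]; v,u=np.indices(z.shape)
    P=np.stack([(u-K[0,2])/K[0,0]*z,(v-K[1,2])/K[1,1]*z,z],-1)
    M=R.from_rotvec(np.ravel(c["rvec"])).as_matrix()
    W=(P-np.ravel(c["tvec"]))@M; W[z<=0]=np.nan
    return W
def down(a):  # tool pointing down, tool y (closing line) at world angle a
    y=np.array([np.cos(a),np.sin(a),0]); z=np.array([0,0,-1.]); x=np.cross(y,z)
    return R.from_matrix(np.stack([x,y,z],1)).as_rotvec()
E
python3 - <<'E'
from h import *
for n in("top","scene"):
    c=r.camera(n); np.savez(n+"0.npz",**c); cv2.imwrite(f"pics/{n}0.png",c["pixels"])
    print(n,c["camera_matrix"],c["rvec"],c["tvec"])
print(r.observe())
E
```

```text
pics
top [[476.24226181   0.         258.36253507]
 [  0.         476.24226181 189.96756718]
 [  0.           0.           1.        ]] [ 2.20890133 -2.17020544  0.05163902] [-0.00299831  0.5513049   1.76175788]
scene [[483.30488767   0.         246.34480204]
 [  0.         483.30488767 180.35898863]
 [  0.           0.           1.        ]] [ 2.20455569 -0.63663073  0.29994812] [-0.48760299  0.27480294  1.44865504]
{'t': 0.1, 'qpos': array([ 1.02892617e+00,  3.59443204e-01,  1.51133380e+00, -4.40625011e-05,
        1.27252089e+00, -1.15118182e-01]), 'dq': array([ 0.00056047, -0.00229012, -0.00359815, -0.00055413,  0.00015266,
        0.00073639]), 'joint_efforts': array([ 3.09078348e-05, -5.16356134e+01, -2.71403700e+01,  6.76738448e-02,
        2.76888051e-02, -3.87443106e-05]), 'tcp_pos': array([0.24805769, 0.54563777, 0.23288391]), 'tool_rot': array([-6.65137097e-01, -3.06985090e+00,  2.55628458e-03]), 'force': array([ 0.25201737, -0.34618324, -0.4980197 ]), 'moment': array([ 0.00680968, -0.02296094, -0.00781128]), 'grip_force': 0.0, 'width': 1.0039809484627527}
```

View pics/top0.png

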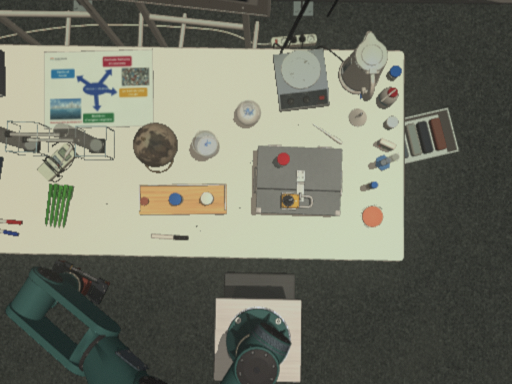

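View pics/scene0.png

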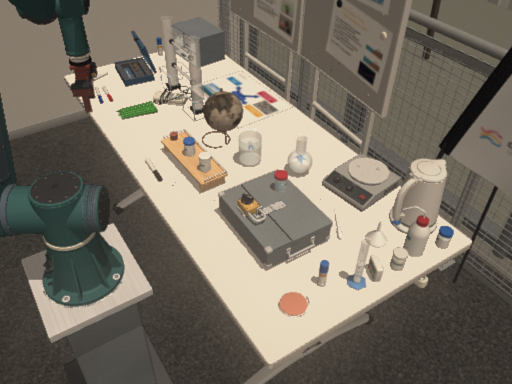

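The top view shows jar_1 (red cap) at px (284,159), the lock at (290,200) with its shackle to the right, shelf jars at (176,199) and (207,198), and the stopper at (145,201). The scene view agrees.

```bash
python3 - <<'E'
from h import *
c=dict(np.load("top0.npz")); W=cloud(c); im=c["pixels"]
def box(u0,u1,v0,v1,zl,zh):
    m=np.zeros(W.shape[:2],bool); m[v0:v1,u0:u1]=1
    return m&(W[...,2]>zl)&(W[...,2]<zh)
def rep(n,m,rect=False):
    P=W[m]; mid=(P[:,:2].max(0)+P[:,:2].min(0))/2
    print(n,len(P),"mean",P.mean(0).round(4),"mid",mid.round(4),"ext",np.ptp(P[:,:2],axis=0).round(4), cv2.minAreaRect((P[:,:2]*1000).astype(np.float32)) if rect else "")
rep("jar1",box(265,300,145,175,.145,.17))
rep("jar2",box(165,187,188,211,.105,.125))
rep("jar3",box(196,218,188,211,.105,.125))
rep("shelf board",box(130,235,178,222,.04,.056),True)
rep("shelf all",box(130,235,178,222,.04,.072),True)
rep("chest top",box(245,350,140,222,.083,.097),True)
rep("lock body",box(270,325,185,215,.113,.13),True)
rep("dial",box(270,325,185,215,.13,.15),True)
print(np.nanmedian(W[230:245,230:300],axis=(0,1)))
cv2.imwrite("pics/c1.png",cv2.resize(im[140:222,130:350],None,fx=3.6,fy=3.6,interpolation=cv2.INTER_CUBIC))
E
```

```text
jar1 127 mean [ 0.6559 -0.0782  0.1539] mid [ 0.6557 -0.0776] ext [0.0423 0.0415] 
jar2 125 mean [0.5119 0.2999 0.1134] mid [0.5124 0.2996] ext [0.0427 0.0427] 
jar3 115 mean [0.516  0.1883 0.1137] mid [0.5161 0.1884] ext [0.0391 0.0394] 
shelf board 2015 mean [0.5114 0.2825 0.0491] mid [0.5153 0.2829] ext [0.1157 0.3201] ((514.9221801757812, 283.8888244628906), (110.3929443359375, 320.1405334472656), 1.250539779663086)
shelf all 2298 mean [0.5136 0.2837 0.0505] mid [0.5153 0.2829] ext [0.1157 0.3201] ((515.4050903320312, 283.6699523925781), (110.42794036865234, 320.26422119140625), 1.0480660200119019)
chest top 4704 mean [ 0.5903 -0.1401  0.0896] mid [ 0.5886 -0.1372] ext [0.2515 0.3042] ((589.1080322265625, -137.48532104492188), (303.5887451171875, 246.9815673828125), 88.85282897949219)
lock body 232 mean [ 0.5128 -0.1162  0.1218] mid [ 0.5141 -0.1302] ext [0.0533 0.106 ] ((514.3142700195312, -130.16357421875), (52.50871276855469, 105.67390441894531), 1.3439890146255493)
dial 43 mean [ 0.51   -0.0947  0.1376] mid [ 0.5116 -0.0959] ext [0.028  0.0306] ((510.5055847167969, -94.33500671386719), (28.717823028564453, 29.503429412841797), 77.85005187988281)
[ 0.37616039 -0.0177911  -0.0008758 ]
```

View pics/c1.png

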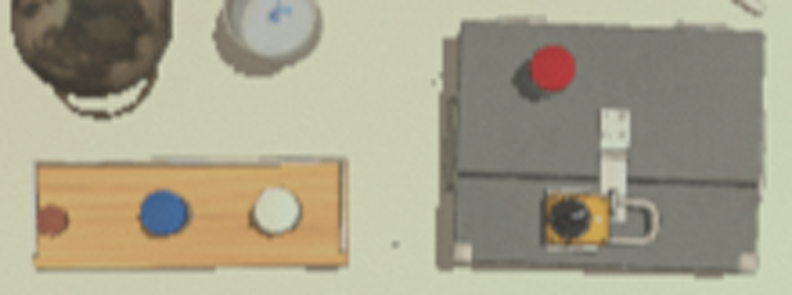

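```bash
python3 - <<'E'
from h import *
a0=np.deg2rad(1.3)
for a in (a0,a0+np.pi):
    for p in ([.656,-.078,.2],[.514,.244,.15],[.51,-.12,.2]):
        print(a,p,r.inverse_kinematics(p,down(a)))
J=r.inverse_kinematics([.656,-.078,.2],down(a0)); K=r.inverse_kinematics([.656,-.078,.2],down(a0+np.pi))
a=a0 if abs(J[5])<abs(K[5]) else a0+np.pi
d=down(a)
r.goto([.6555,-.078,.2],d)
r.move_l([.6555,-.078,.112],feed=.12)
print(r.observe()["force"],r.observe()["t"])
r.set_gripper(.3,20)
s=r.observe(); print("grip",s["width"],s["grip_force"])
r.move_l([.6555,-.078,.2],feed=.2)
r.goto([.514,.244,.17],d)
s=r.observe(); print(s["t"],s["width"],s["tcp_pos"],s["force"])
c=r.camera("wrist"); np.savez("w1.npz",**c); cv2.imwrite("pics/w1.png",c["pixels"])
E
```

```text
0.022689280275926284 [0.656, -0.078, 0.2] [-0.22283264  0.47380129  1.40914106  0.          1.25865031 -0.24552192]
0.022689280275926284 [0.514, 0.244, 0.15] [0.32181722 0.40330819 1.67326504 0.         1.06501942 0.29912794]
0.022689280275926284 [0.51, -0.12, 0.2] [-0.36297945  0.28513325  1.71520598  0.          1.14125342 -0.38566873]
3.1642819338657193 [0.656, -0.078, 0.2] [-0.22283264  0.47380129  1.40914106  0.          1.25865031  2.89607074]
3.1642819338657193 [0.514, 0.244, 0.15] [ 0.32181722  0.40330819  1.67326504  0.          1.06501942 -2.84246471]
3.1642819338657193 [0.51, -0.12, 0.2] [-0.36297945  0.28513325  1.71520598  0.          1.14125342  2.75592393]
[-0.76203869 -0.04573526  0.11503422] 3.6167
grip 0.4975893441069259 20.000397758558393
6.2917 0.49849167617805895 [0.51490802 0.24330071 0.16996395] [ 0.04463126 -0.17483563 -0.05967098]
```

View pics/w1.png

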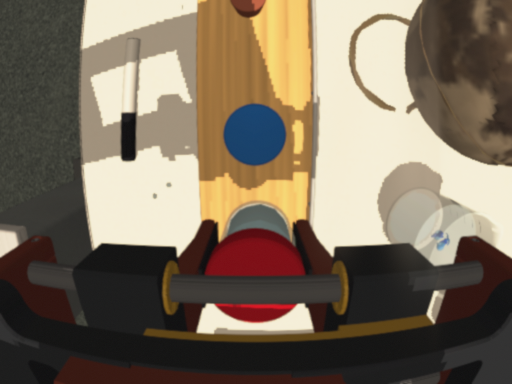

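The wrist view shows the jar gripped (red cap at px (255,285)) and jar_2's blue cap at (255,134) on the board's middle line.

```bash
python3 - <<'E'
from h import *
r.move_l([.514,.244,.085],feed=.12)
hit=r.move_l([.514,.244,.0715],feed=.03,threshold=3)
s=r.observe(); print(hit,s["tcp_pos"],s["force"],s["t"])
r.set_gripper(.68,20)
r.move_l([.514,.244,.19],feed=.15)
# look at lock from above
r.goto([.43,-.12,.26],down(-.02))
c=r.camera("wrist"); np.savez("w2.npz",**c); cv2.imwrite("pics/w2.png",c["pixels"])
o=r.observe(); np.savez("w2o.npz",p=o["tcp_pos"],q=o["tool_rot"]); print(o["t"],c["camera_matrix"],c["tvec"],c["rvec"])
c=r.camera("top"); np.savez("top1.npz",**c); W=cloud(c); im=c["pixels"]
for n,u0,u1 in(("j2",165,187),("j1",182,202),("j3",196,218)):
    m=np.zeros(W.shape[:2],bool); m[186:213,u0:u1]=1; m&=(W[...,2]>.105)&(W[...,2]<.125)
    P=W[m]
    if len(P): print(n,len(P),P.mean(0),np.ptp(P,axis=0))
m=np.zeros(W.shape[:2],bool); m[180:220,160:220]=1; m&=(W[...,2]>.1)&(W[...,2]<.13)
n,l,st,ce=cv2.connectedComponentsWithStats(m.astype(np.uint8))
for i in range(1,n):
    if st[i,4]>20: print(W[l==i].mean(0), st[i])
E
```

```text
True [0.51419677 0.24403758 0.07182051] [ 0.31668535 -0.35398452  3.77031627] 7.6667
10.5583 [[297.31863964   0.         254.90409734]
 [  0.         297.31863964 193.6096199 ]
 [  0.           0.           1.        ]] [-0.43420975 -0.14468215  0.38666078] [-2.88553776  0.02847423  0.00298352]
j2 134 [0.51180333 0.29614757 0.11375616] [0.0422084  0.06226077 0.0192622 ]
j1 129 [0.51459298 0.24165591 0.11328595] [0.03933107 0.05773272 0.01903566]
j3 125 [0.51616708 0.1911971  0.11334378] [0.03934807 0.05813694 0.01771521]
[0.5118313  0.29951663 0.11307136] [169 192  13  13 129]
[0.51474524 0.24302776 0.11311672] [185 192  13  12 126]
[0.51610257 0.18824775 0.11305706] [201 192  12  12 120]
```

View pics/w2.png

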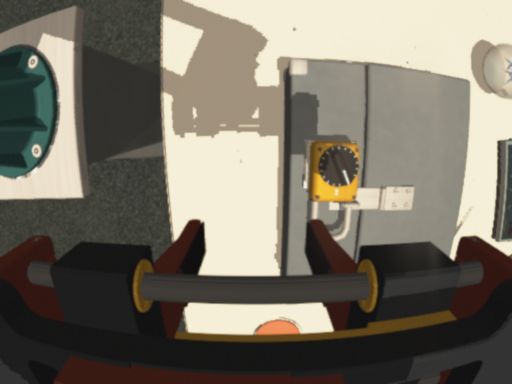

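Jar_1 stands at (.5147,.2430), against a gap middle of (.5140,.2439), which is good. The wrist view shows the lock body at px (335,172), the dial bar's pointer aimed lower right, and the shackle at (330,220). I'll take a closer rectified look.

```bash
cat >> h.py <<'E'
def ortho(c,z,x0,x1,y0,y1,s):  # top-down map at plane z, up=+x, left=+y, s px/m
    X,Y=np.meshgrid(np.arange(x1,x0,-1/s),np.arange(y1,y0,-1/s),indexing="ij")
    P=np.stack([X,Y,np.full_like(X,z)],-1)
    C=P@R.from_rotvec(np.ravel(c["rvec"])).as_matrix().T+np.ravel(c["tvec"])
    K=np.array(c["camera_matrix"]); rho=np.hypot(C[...,0],C[...,1]); th=np.arctan2(rho,C[...,2])
    u=K[0,2]+K[0,0]*th*C[...,0]/rho; v=K[1,2]+K[1,1]*th*C[...,1]/rho
    return cv2.remap(c["pixels"],u.astype(np.float32),v.astype(np.float32),cv2.INTER_CUBIC)
E
python3 - <<'E'
from h import *
r.goto([.50,-.18,.23],down(-.02))
c=r.camera("wrist"); np.savez("w3.npz",**c); print(r.observe()["t"])
ims=[ortho(c,z,.465,.565,-.20,-.06,4000) for z in(.123,.1425)]
for im in ims:
    for k in range(0,100,10): cv2.line(im,(0,k*4),(6,k*4),(255,0,255),1)
    for k in range(0,140,10): cv2.line(im,(k*4,0),(k*4,6),(255,0,255),1)
cv2.imwrite("pics/o1.png",cv2.resize(np.vstack(ims),None,fx=.74,fy=.74,interpolation=cv2.INTER_AREA))
E
```

```text
11.1333
```

View pics/o1.png

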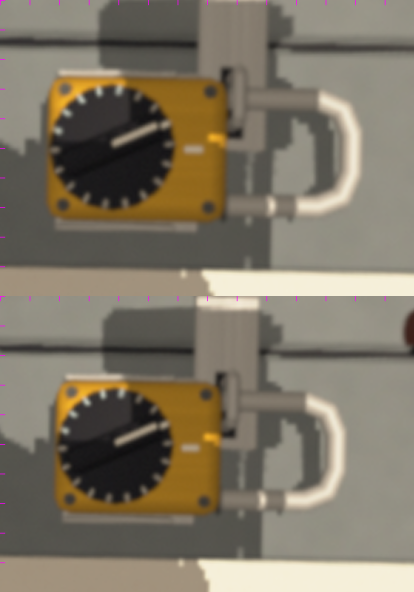

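Rectified at z = 0.123, the body centre is at px (137,149), giving (.5145,-.1065). It measures 60 x 47 mm, close to the true 62 x 50. The dial centre is at (112,147), giving (.515,-.098). The pointer line gives a dial angle of about 0.40, and yaw is about -0.02. Next I grip the bar and turn it to the stop.

```bash
cat >> h.py <<'E'
YAW=-.02; DC=np.array([.5148,-.0983]); ZG=.142
def turn(th,n=1):
    r.move_l([*DC,ZG],down(YAW+th),feed=.1)
    s=r.observe(); rot=R.from_rotvec(s["tool_rot"]).as_matrix(); a=np.arctan2(rot[1,1],rot[0,1])
    if a<-2.5: a+=np.pi
    print("th %.2f got %.3f"%(th,a-YAW),"pos",s["tcp_pos"].round(4),"F",s["force"].round(2),"M",s["moment"].round(3),"t %.2f"%s["t"],"w %.4f"%(s["width"]*.088))
    return s
E
python3 - <<'E'
from h import *
d=down(YAW+.39)
r.set_gripper(.4,20)
r.goto([*DC,.18],d)
hit=r.move_l([*DC,ZG],feed=.06,threshold=6)
print(hit,r.observe()["tcp_pos"])
if not hit:
    r.set_gripper(0,20); s=turn(.39)
    M0=s["moment"][2]
    for th in(.7,1.0,1.25,1.34,1.40,1.45,1.5,1.55):
        s=turn(th)
        if th>1.3 and abs(s["moment"][2]-M0)>.3: break
E
```

```text
False [ 0.51493122 -0.09836642  0.14200387]
th 0.39 got 0.390 pos [ 0.5147 -0.0984  0.1422] F [-0.86 -1.18  3.79] M [-0.158  0.314 -0.018] t 13.75 w 0.0092
th 0.70 got 0.697 pos [ 0.515  -0.0982  0.1421] F [-0.34  0.23  4.57] M [0.022 0.148 0.04 ] t 14.21 w 0.0089
th 1.00 got 0.996 pos [ 0.515  -0.0982  0.1422] F [0.48 0.74 4.59] M [0.174 0.146 0.058] t 14.66 w 0.0087
th 1.25 got 1.246 pos [ 0.5149 -0.0982  0.1421] F [-1.45 -0.41  5.1 ] M [ 0.071  0.227 -0.027] t 15.06 w 0.0089
th 1.34 got 1.336 pos [ 0.5149 -0.0982  0.1421] F [-0.96  0.72  5.45] M [0.192 0.122 0.049] t 15.31 w 0.0087
th 1.40 got 1.396 pos [ 0.515  -0.0982  0.1422] F [-1.21  1.36  5.7 ] M [ 0.29   0.112 -0.004] t 15.56 w 0.0086
th 1.45 got 1.446 pos [ 0.515  -0.0983  0.1421] F [0.   0.81 4.99] M [ 0.22   0.113 -0.052] t 15.81 w 0.0088
th 1.50 got 1.496 pos [ 0.5146 -0.0983  0.1421] F [-2.09  0.25  5.87] M [ 0.119  0.356 -0.326] t 16.06 w 0.0089
```

```bash
python3 - <<'E'
from h import *
for th in(1.52,1.1,.7,.4,.2,.1,.03,-.02): turn(th)
r.set_gripper(.35,20)
r.move_l([*DC,.19],feed=.15)
r.goto([.50,-.18,.23],down(-.02))
c=r.camera("wrist"); np.savez("w4.npz",**c); print(r.observe()["t"])
ims=[ortho(c,z,.465,.565,-.20,-.06,4000) for z in(.123,.1425)]
cv2.imwrite("pics/o2.png",cv2.resize(np.vstack(ims),None,fx=.74,fy=.74,interpolation=cv2.INTER_AREA))
E
```

```text
th 1.52 got 1.515 pos [ 0.5144 -0.0984  0.1421] F [-1.76 -1.07  6.42] M [ 0.053  0.438 -0.342] t 16.31 w 0.0090
th 1.10 got 1.098 pos [ 0.5149 -0.0985  0.1421] F [-1.25  0.14  4.72] M [0.047 0.225 0.016] t 16.88 w 0.0091
th 0.70 got 0.698 pos [ 0.5149 -0.0986  0.1422] F [-1.63 -0.23  5.95] M [-0.062  0.229  0.036] t 17.43 w 0.0088
th 0.40 got 0.398 pos [ 0.5147 -0.0986  0.1421] F [-0.65 -0.5   5.54] M [-0.14   0.325 -0.055] t 17.88 w 0.0092
th 0.20 got 0.198 pos [ 0.5146 -0.0986  0.1421] F [-2.46 -0.    6.4 ] M [-0.099  0.38  -0.018] t 18.23 w 0.0088
th 0.10 got 0.097 pos [ 0.5146 -0.0986  0.1421] F [-2.33 -1.45  6.94] M [-0.154  0.413 -0.018] t 18.48 w 0.0090
th 0.03 got 0.028 pos [ 0.5146 -0.0986  0.1421] F [-1.59 -0.21  5.39] M [-0.182  0.419 -0.046] t 18.73 w 0.0085
th -0.02 got -0.022 pos [ 0.5145 -0.0986  0.1421] F [-2.07 -1.11  5.85] M [-0.133  0.479 -0.054] t 18.98 w 0.0087
20.5
```

View pics/o2.png

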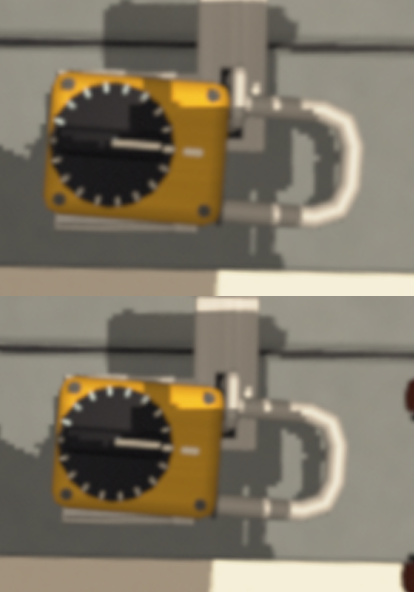

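The dial pointer (112,142)→(172,149) now points at the index mark (193,152). The body has yawed about -0.08 within the flange play. Next I pull the shackle.

```bash
python3 - <<'E'
from h import *
d=down(YAW); g=np.array([.5125,-.1626])
r.set_gripper(.8,20)
r.goto([*g,.15],d)
hit=r.move_l([*g,.106],feed=.08,threshold=6)
print("down hit",hit,r.observe()["tcp_pos"])
r.set_gripper(.2,20)
s=r.observe(); print("w",s["width"]*.088,s["grip_force"],s["force"],s["t"])
e=g+.042*np.array([np.sin(YAW),-np.cos(YAW)])
hit=r.move_l([*e,.106],feed=.03,threshold=10)
s=r.observe(); print(hit,s["tcp_pos"],"pulled",np.linalg.norm(s["tcp_pos"][:2]-g),s["force"],s["t"],s["width"]*.088)
E
```

```text
down hit False [ 0.51282646 -0.1628347   0.10640425]
w 0.04524298356105275 19.992577666416764 [-0.60461449 -0.07165446  1.09726103] 22.9167
True [ 0.51171613 -0.18806481  0.10561228] pulled 0.02547686804050123 [1.28035007 2.62207205 2.7636472 ] 23.8083 0.045411904083571555
```

```bash
python3 - <<'E'
from h import *
p=r.observe()["tcp_pos"]
hit=r.move_l([p[0]-.0001,p[1]-.008,.106],feed=.02,threshold=12)
s=r.observe(); print(hit,s["tcp_pos"],s["force"],s["t"])
r.set_gripper(.8,20)
r.move_l([*s["tcp_pos"][:2],.16],feed=.15)
r.goto([.50,-.19,.23],down(-.02))
c=r.camera("wrist"); np.savez("w5.npz",**c); print(r.observe()["t"])
ims=[ortho(c,z,.465,.565,-.22,-.06,4000) for z in(.123,.109)]
cv2.imwrite("pics/o3.png",cv2.resize(np.vstack(ims),None,fx=.74,fy=.74,interpolation=cv2.INTER_AREA))
E
```

```text
True [ 0.51161894 -0.18795379  0.10530948] [0.2025171  2.98110905 2.19626364] 24.0917
25.6333
```

View pics/o3.png

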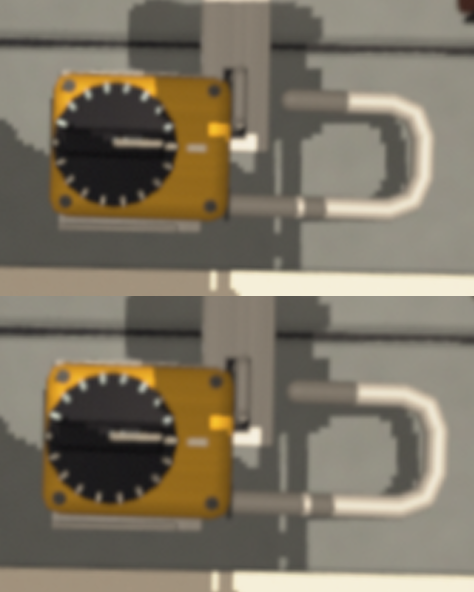

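The shackle bow's edge is at px 446, y ≈ -.211, so it is about 24 mm out. The free leg end at (290,390) is clear of the staple, and the pointer is still on the mark. Next I grip the body and lift.

```bash
python3 - <<'E'
from h import *
g=np.array([.515,-.109]); d=down(-.03)
r.set_gripper(.82,40)
r.goto([*g,.17],d)
hit=r.move_l([*g,.115],feed=.08,threshold=6)
s=r.observe(); print("hit",hit,s["tcp_pos"],s["force"])
r.set_gripper(.3,40)
s=r.observe(); print("w",s["width"]*.088,s["grip_force"],s["force"],s["t"]); F0=s["force"]
z0=s["tcp_pos"][2]
hit=r.move_l([*g,z0+.02],feed=.03,threshold=12)
s=r.observe(); print("lift",hit,s["tcp_pos"],s["force"]-F0)
if not hit:
    r.move_l([*g,z0+.092],feed=.08)
    r.wait(.3); s=r.observe(); print(s["tcp_pos"],s["force"]-F0,s["width"]*.088,s["t"])
    c=r.camera("scene"); t=r.camera("top"); np.savez("end.npz",s=c["z_map"])
    np.savez("top2.npz",**t); W=cloud(t)
    A=cv2.resize(c["pixels"][130:290,180:360],(540,480),interpolation=cv2.INTER_CUBIC)
    cv2.imwrite("pics/end.png",A)
    m=np.zeros(W.shape[:2],bool); m[180:225,262:345]=1
    m2=m&(W[...,2]>.19)&(W[...,2]<.216); P=W[m2]; print(len(P), P[:,2].min(),P[:,2].max(), P[:,1].min(),P[:,1].max(),np.median(P[P[:,1]<-.15][:,2]))
    m=np.zeros(W.shape[:2],bool); m[180:220,160:220]=1; m&=(W[...,2]>.1)&(W[...,2]<.13)
    n,l,st,ce=cv2.connectedComponentsWithStats(m.astype(np.uint8))
    for i in range(1,n): print(W[l==i].mean(0),st[i,4])
E
```

```text
hit False [ 0.51534563 -0.10929536  0.1153148 ] [ 0.49740701  0.78550785 -0.42217942]
w 0.04963181063199315 39.997374415397644 [-1.35641329 -0.02367236  4.19664669] 27.7
lift False [ 0.5149199  -0.10899452  0.1353026 ] [ 1.75449618  1.33057917 -7.11400684]
[ 0.51485488 -0.10894866  0.20700519] [ 0.96398608  0.30238125 -6.10236912] 0.050202041771381836 29.875
2 0.21078872624156753 0.21383389795171256 -0.07735250222266855 -0.07726876402064517 nan
[0.51157609 0.29934605 0.11306594] 131
[0.5147685  0.24310577 0.11296733] 127
[0.51610149 0.18824023 0.11306945] 120
  return _methods._mean(a, axis=axis, dtype=dtype,
  ret = ret.dtype.type(ret / rcount)
```

```bash
ls pics
```

```text
c1.png
end.png
o1.png
o2.png
o3.png
scene0.png
top0.png
w1.png
w2.png
```

View pics/end.png

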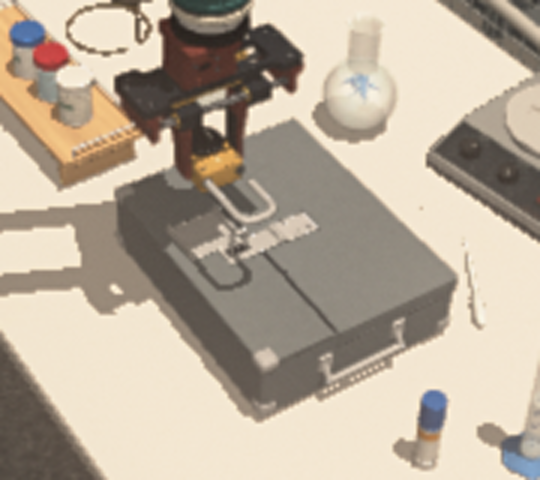

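The lock hangs in the gripper at px (218,165) with the shackle open at (245,205), the staple empty and the jars in a row. One check that it hangs level, from the scene depth.

```bash
python3 - <<'E'
from h import *
c=r.camera("scene"); W=cloud(c); m=np.zeros(W.shape[:2],bool); m[180:206,244:275]=1
m&=(W[...,2]>.16)&(W[...,2]<.25)&(W[...,1]<-.13)&(W[...,1]>-.22); P=W[m]
print(len(P)); 
for lo,hi in((-.22,-.2),(-.2,-.18),(-.18,-.16),(-.16,-.13)):
    q=P[(P[:,1]>lo)&(P[:,1]<=hi)]; print(lo,len(q),np.median(q,axis=0) if len(q) else "")
print(r.observe()["width"]*.088,r.observe()["t"])
E
```

```text
244
-0.22 38 [ 0.51040897 -0.2093958   0.20184992]
-0.2 34 [ 0.51370175 -0.1919987   0.20137335]
-0.18 25 [ 0.49495861 -0.17148799  0.20172801]
-0.16 147 [ 0.5109137  -0.13921803  0.20461573]
0.04992571457325972 30.025
```

The shackle is flat at z = 0.2015, so the lock is level, and the bow is still out at y ≈ -.213. I'm handing in.

```bash
python3 -c "
from rig import r
print(r.finish_job())"
```

```text
the job is handed in; nothing more can be done
None
```

The job is handed in at about 30 s of the 72 s allowed: the jar stands about 1 mm from the middle of the gap, and the opened padlock is held level, dial up, about 95 mm above the chest; the judge's verdict was not shown.

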